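# Hold the labeller's dancer slide at its index for threading

### The arm

A 6-joint arm with a two-finger parallel gripper is mounted at the origin on the work surface. World frame = base frame: x ahead of the robot, y to its left, z up, the work surface at z = 0. Lengths are in m, angles in rad, forces in N, time in s.
With the tool pointing down it reaches from about 0.4 to 0.825 m from the base axis. Payload 7 kg.
Tool frame: the origin (TCP) lies at the very end of the fingers, on their centre line; the grasp point (between the pads) lies 19 mm behind it (env.tcp_to_grasp is the distance from the TCP to the grasp point, in m); z points along the fingers, y is the line along which they close (so a half turn about z gives the same grasp; the last joint's range is limited). The gripper opens to 85 mm and grips with 20 to 120 N. Pads are 22 mm wide; open, the fingers measure 114 mm over their backs; the gripper's body (76 mm by 85 mm) begins 54 mm behind the grasp point. The pads swing forward as they close: fully open they stand 13 mm farther back than shut.
Start: joints at [-0.901, 0.359, 0.012, 0, -1.224, -0.288], TCP at [0.251, -0.626, 0.231] pointing down, gripper open.
Joint ranges: [-3.07, 3.07], [-1.43, 2.12], [-1.02, 1.25], [-3.03, 1.67], [-3.05, -0], [-3.03, 3.03]. Speed limits (rad/s): [2.39, 2.39, 3.01, 3.14, 3.14, 3.14].

### API

Orientations are given as a unit quaternion [x, y, z, w].
In Python, from bench import env, vision gives the robot as it stands.
- The arm moves only by the tool jog_arm, never from a script. Its argument "increments" is a list of rows, each a list of 3 entries, a list of its own where there are three numbers: the shift along the tool's x, y, z in units of 25 mm (1.0 is 25 mm), then the turn, a rotation vector about the tool's x, y, z in degrees, then the finger opening in mm, from 0 to 85.4. A call has 1 to 10 rows; each row shifts and turns the commanded pose from where the row before left it, along the tool's axes as they then stand; what a row does not reach is not made up. A row lasts 1/10 s, in which the tool goes at most 50 mm and 8.59 degrees, less where a joint would pass 70% of its speed; a pose out of reach is approached as far as the arm can. A call is refused whole if a number of a shift passes 1 or a number of a turn 8.59, either way. A call with a gripper value outside its range is refused whole. The fingers move at their own pace and stop on an object; "squeeze" is the grip in N (left out, the last holds). Time passes only in rows, so rows that do not move let the fingers close. It gives the time, the measured TCP pose, the force, the opening and the grip force at its end, in the units of the state.
- env.read_state(): the state, without advancing time (a new reading comes with each control period).
- vision.camera(name): name is "scene" or "top"; returns the picture (400x640x3 uint8, red, green, blue); there is no depth.
- vision.camera_info(name): a dict with "fx", "fy", "cx", "cy" (pixels), "position" and "rotation" of the camera in the world. Camera axes: x right, y up, looking along -z (the intrinsics and any distortion apply to the point x, -y, -z); pixel columns grow to the right and rows downward; lengths in m; the calibration is good to about 2 mm. A picture is of the moment at which its call begins. camera_info takes no time and is no camera call.
- env.close_job(): hands the job in; it is judged then, once.
The state is a dict: "t": time; "qpos": joint angles; "qd": joint speeds; "joint_torque": joint torques, N m; "position": TCP position; "eef_rot": TCP orientation; "contact_force": force on the tool from outside, world axes, zero at the start; "wrist_torque": the same for the moment, N m; "width": opening from 0.0 (shut) to 1.0 (fully open); "finger_force": force on a finger pad.
Only numpy, scipy, OpenCV 4.12 (cv2) and the standard library are available. Lean on these libraries where they do the work, as an engineer would, in place of code of your own. Each camera call takes 0.05 s, during which the arm holds its last target. There are 200 camera calls.

### The job

I am about to thread a new roll on the bench labeller: turn the large speed dial down to 3, then let go of it, take hold of the spring-loaded dancer slide (the black knob on top of its roller is the handle), and pull it towards the front of the machine until its pointer stands over the index tab on the scale bar. Keep hold of it there: finish with the fingers still holding the slide steady at the tab, because it springs back if let go. Leave the small delay dial as it is, and do not disturb the jars, the rolls, the core or the screwdriver.

Things in the scene. Friction and masses are not known exactly. Their poses are not given: they have to be found in the camera images.
- labeller: fixed bench labeller, steel deck 300 mm deep (x) by 440 mm wide (y), 55 mm above the table. Origin: centre of its underside; x axis from its front (operator's side) to its back, y to its left. On the deck: label roll on the left (120 mm above the table, its hub 137), dancer slide in the middle, control box at the front right (top 105 mm), rollers and jar turntable at the back right (up to 136 mm)
- speed_dial (a joint): large speed dial on the control box, rad, grows clockwise from above. Scale of 11 lines, 0 to 10 (0, 5, 10 long), 0.471 rad apart: 0 at scale 0, 1.414 at 3, 4.712 at 10. The line of 5 points to the machine's back, 0 lies 135 degrees anticlockwise of it (front left), 10 front right. Starts between 5 and 7.5; light friction (0.03 N m), stays where left
- speed_dial_grip (a point): centre of the top of the speed dial's grip bar, on the dial's axis, 136 mm above the table. The black bar is 36 mm long, 10 mm thick, 24 mm high, on a round skirt 40 mm wide and 6 mm high on the box. The point's x axis runs along the bar, the way its white pointer line points: labeller yaw + 2.356 - dial value; z up
- delay_dial (a joint): small delay dial, 18 mm diameter, 12 mm high, on the same box, 76 mm behind and 35 mm to the left of the speed dial; rad, grows clockwise; leave it as it is
- delay_dial_mark (a point): end of the small delay dial's white pointer line, on its top, 9 mm off its axis
- dancer (a joint): travel of the dancer slide in m: 0 at home, where its spring pulls it, growing as it is pulled towards the machine's front (its -x), end stop at 0.090. The spring pulls back with about 5 N at home plus 120 N/m: 10 to 13 N where the tab can be; friction 0.6 N
- dancer_knob (a point): centre of the upright black grip knob on top of the dancer roller: a cylinder 22 mm in diameter, 36 mm high, from 137 to 173 mm above the table, this point at 155 mm. Below it an 8 mm neck, then the roller with 36 mm flanges, top at 129 mm. Nothing as high stands near. Axes as the labeller's; moves with the slide
- dancer_pointer (a point): tip of the black pointer, a 3 mm wide bar that reaches out from the slide to its right over the scale bar; in the same x position as the knob, 52 mm to its right; it moves with the slide; axes as the labeller's
- index_tab: dark steel index tab clamped on the aluminium scale bar beside the slide, 10 mm wide along the slide's travel, 16 mm long across it, with a white line in its middle and a brass thumbscrew on its right end; fixed, set 40 to 65 mm in front of where the pointer rests at home. Origin on the tab's middle line, on the bar's top, directly under the pointer's path; axes as the labeller's
- turntable_jar: the jar on the labeller's turntable: glass jar with a brass lid, 60 mm diameter, 75 mm tall, about 0.25 kg, origin at the centre of its underside; leave it alone
- core: empty cardboard roll core standing on the deck at the front left, 82 mm diameter, 60 mm tall, 30 g; origin at the centre of its underside; leave it alone
- jar1: glass jar with a brass lid, 60 mm diameter, 75 mm tall, about 0.25 kg, origin at the centre of its underside; leave it alone
- jar2: glass jar with a brass lid, 60 mm diameter, 75 mm tall, about 0.25 kg, origin at the centre of its underside; leave it alone
- jar3: glass jar with a brass lid, 60 mm diameter, 75 mm tall, about 0.25 kg, origin at the centre of its underside; leave it alone
- spare_roll: spare roll of labels lying on the table, 110 mm diameter, 58 mm tall; origin at the centre of its underside; leave it alone
- screwdriver: screwdriver lying on the table, 180 mm long; leave it alone

How it is judged:
On the way, in this order (a step that is already met when the one before it is completed fails the run):
1. the speed dial is set to 3 while the dancer slide is at home (value of joint speed_dial between 1.264 and 1.564 rad and value of joint dancer below 0.006 m), for 0.3 s.
2. the dancer slide is pulled out to the index tab, held by the fingers (x of dancer_pointer in the frame of index_tab between -0.005 and 0.005 m and contact force between the fingers and dancer above 3 N), for 0.5 s.
At the end, for the whole second after the job is handed in: The speed dial stands at 3 within a third of a division (0.15 rad), the dancer's pointer is within the tab's width (5 mm either side of its middle line) and still (under 10 mm/s), the fingers press on the slide with more than 3 N (all of step 2 and value of joint speed_dial between 1.264 and 1.564 rad and velocity of joint dancer between -0.01 and 0.01 m/s); the arm keeps its last pose, push and grip.
It fails at once if the small delay dial is turned by more than about 9 degrees (distance of delay_dial_mark from where it was at the start of the episode above 0.0015 m).
It fails at once if a jar, roll, core or the screwdriver is moved by more than 20 mm (distance of any of turntable_jar, core, jar1, jar2, jar3, spare_roll, screwdriver from where it was at the start of the episode above 0.02 m).
It also fails if it takes over 59 s, if anything falls off the work surface, if the arm or the gripper's body presses on something with over 40 N, if the wrist force passes 120 N, or if a joint passes its speed limit or range.

## Working session

There is one attempt and no reset: what is moved stays moved. The work goes in short steps, Python scripts to look and compute and a tool call to move; the robot and the scene stay as the last step left them, time stands still between calls to the robot, and variables do not carry over. Pictures are saved under pics/ and viewed, at most 10 in all, crops included, and the job is handed in when it is done.

Besides the shell and the picture viewer there is one more tool, called after "Emit:" by a JSON object that holds its "op" and its "data". jog_arm: Moves the arm, as the interface text tells. Its arguments: {"type":"object","properties":{"increments":{"type":"array","items":{"type":"array"}},"squeeze":{"type":"number"}},"required":["increments"]}

```bash
mkdir -p pics; cat > h.py <<'E'
import numpy as np, cv2
from bench import env, vision
def info(n):
    i=vision.camera_info(n); i['R']=np.array(i['rotation']).reshape(3,3) if np.size(i['rotation'])==9 else None
    if i['R'] is None:
        from scipy.spatial.transform import Rotation as Ro; i['R']=Ro.from_quat(i['rotation']).as_matrix()
    i['p']=np.array(i['position']); return i
def ray(n,u,v):
    i=info(n); d=i['R']@np.array([(u-i['cx'])/i['fx'],-(v-i['cy'])/i['fy'],-1.]); return i['p'],d
def onplane(n,u,v,z):
    p,d=ray(n,u,v); return p+d*(z-p[2])/d[2]
def proj(n,P):
    i=info(n); c=i['R'].T@(np.array(P)-i['p']); return np.array([i['cx']-i['fx']*c[0]/c[2], i['cy']+i['fy']*c[1]/c[2]])
def tri(a,b):
    (p1,d1),(p2,d2)=ray(*a),ray(*b); A=np.stack([d1,-d2],1); s=np.linalg.lstsq(A,p2-p1,rcond=None)[0]
    q1,q2=p1+s[0]*d1,p2+s[1]*d2; return (q1+q2)/2,np.linalg.norm(q1-q2)
def snap(n,f):
    im=vision.camera(n)[:,:,::-1].copy(); cv2.imwrite(f'pics/{f}.png',im); return im
E
python3 - <<'E'
from h import *
for n in('top','scene'):
    snap(n,n+'0'); print(vision.camera_info(n))
s=env.read_state();print(s)
E
```

```text
{'fx': 437.6925156358628, 'fy': 437.6925156358628, 'cx': 327.69708224879525, 'cy': 197.1640112019248, 'position': array([0.41937242, 0.01573084, 1.51105976]), 'rotation': array([-0.02764391,  0.04160822,  0.71561503, -0.69670632])}
{'fx': 423.41959952392006, 'fy': 423.41959952392006, 'cx': 321.44979964085553, 'cy': 202.9621080756847, 'position': array([1.37844695, 0.73383827, 0.87429292]), 'rotation': array([0.18782596, 0.42550356, 0.81501732, 0.3455646 ])}
{'t': 0.1, 'qpos': array([-9.00905367e-01,  3.59329289e-01,  1.11519269e-02, -3.18555700e-04,
       -1.22408770e+00, -2.88095204e-01]), 'qd': array([ 0.00059501, -0.00090478,  0.00208132,  0.00099487, -0.00089647,
       -0.00083867]), 'joint_torque': array([-9.26051216e-04, -5.84764159e+01,  2.94107687e+01,  6.95448920e+00,
       -3.25264664e-03,  1.52937332e-05]), 'position': array([ 0.25131354, -0.62601037,  0.23044712]), 'eef_rot': array([-1.89687237e-01,  9.81844280e-01,  7.20742544e-04, -2.05552583e-04]), 'contact_force': array([-0.85015181,  0.42143024,  0.32398835]), 'wrist_torque': array([-0.00178142, -0.00693652,  0.04197953]), 'finger_force': 0.0, 'width': 1.0012507291523298}
```

View pics/top0.png

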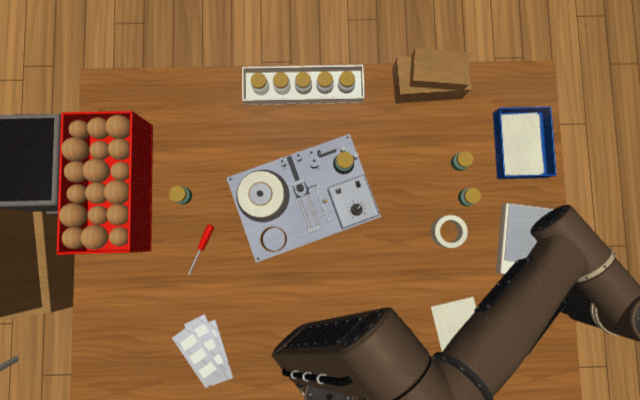

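View pics/scene0.png

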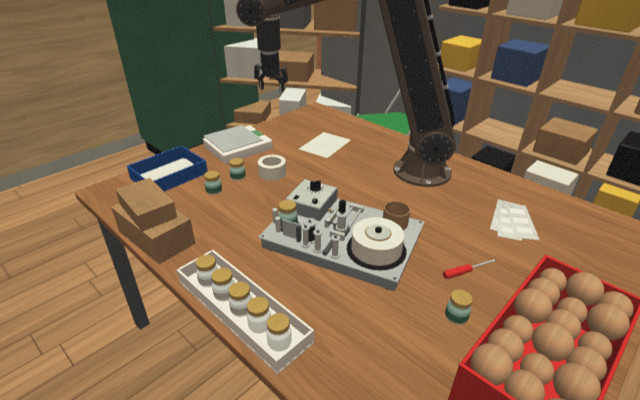

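The labeller spans about (227,178), (350,135), (381,215) and (256,262) in the top view. The speed dial is near (357,209) and the dancer knob near (299,187). I'll zoom in on both views.

```bash
python3 - <<'E'
from h import *
a=cv2.imread('pics/top0.png')[130:265,260:390]; b=cv2.imread('pics/scene0.png')[170:290,255:430]
cv2.imwrite('pics/c1.png',cv2.resize(a,None,fx=4.4,fy=4.4,interpolation=cv2.INTER_CUBIC))
cv2.imwrite('pics/c2.png',cv2.resize(b,None,fx=4.4,fy=4.4,interpolation=cv2.INTER_CUBIC))
for c in [(227,178),(350,135),(381,215),(256,262)]: print(onplane('top',*c,.055))
E
```

```text
[0.63518295 0.31980308 0.055     ]
[ 0.77208423 -0.09659912  0.055     ]
[ 0.4977177  -0.19125859  0.055     ]
[0.35424087 0.22639559 0.055     ]
```

View pics/c1.png

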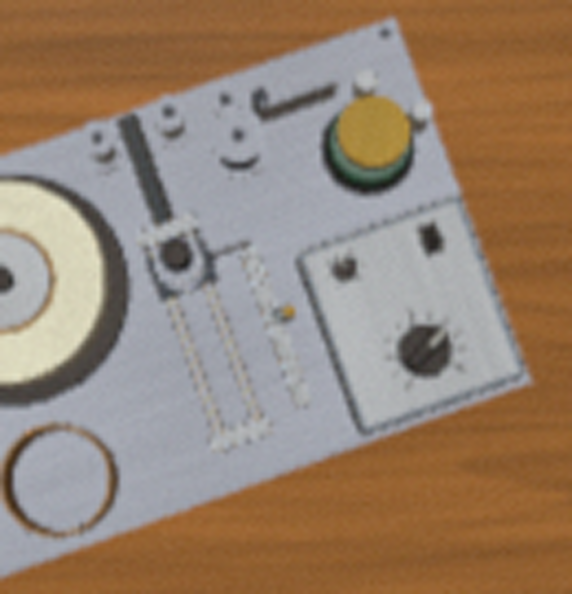

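View pics/c2.png

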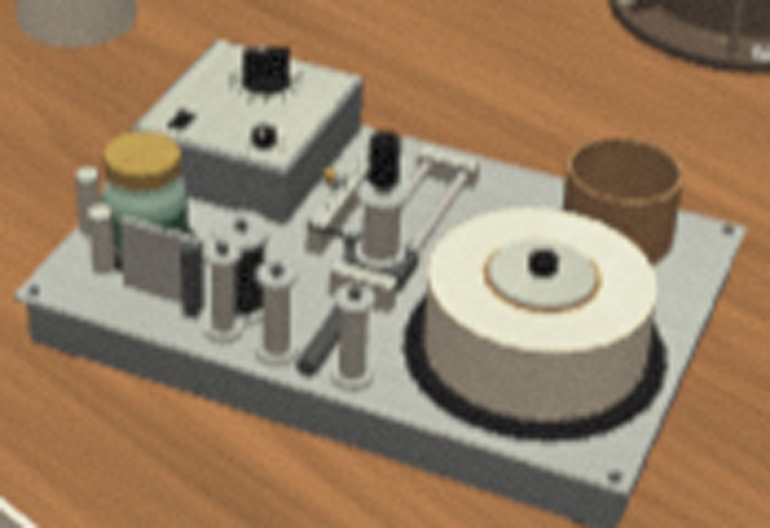

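The crops show the dial at top pixel (356.6,209.5) with its pointer towards the upper right. The knob top is at (300,187.5), the pointer tip near (317,185.7) and the brass thumbscrew near (325,201). Next I'll measure these with masks in both views.

```bash
python3 - <<'E'
from h import *
def blob(n,uv,r,kind):
    im=cv2.imread(f'pics/{n}0.png'); h=cv2.cvtColor(im,cv2.COLOR_BGR2HSV).astype(int); u,v=map(int,uv)
    s=h[v-r:v+r+1,u-r:u+r+1]
    if kind=='black': w=(s[...,2]<85)*1.
    else: w=((s[...,0]>10)&(s[...,0]<28))*np.clip(s[...,1]-70,0,None)*1.
    yy,xx=np.mgrid[v-r:v+r+1,u-r:u+r+1]; return (xx*w).sum()/w.sum(),(yy*w).sum()/w.sum(),(w>0).sum()
dt=blob('top',(356.6,209.5),6,'black'); kt=blob('top',(300,187.5),4,'black'); bt=blob('top',(325,201),3,'brass')
C=lambda x,y:(255+x/4.4,170+y/4.4)
bs=blob('scene',C(330,175),3,'brass')
print(dt,kt,bt,bs)
y=.322; M=np.array([[np.cos(y),np.sin(y)],[-np.sin(y),np.cos(y)]])
# knob top by 2 views, and plane
k=onplane('top',*kt[:2],.173); d=onplane('top',*dt[:2],.134); print('knob plane',k,'dial plane',d)
print('knob tri',tri(('top',*kt[:2]),('scene',*C(385,140))))
print('dial tri',tri(('top',*dt[:2]),('scene',*C(267,55))))
b,e=tri(('top',*bt[:2]),('scene',*bs[:2])); print('brass',b,e)
o=np.mean([onplane('top',*c,.055)for c in [(227,178),(350,135),(381,215),(256,262)]],0); print('origin',o)
for n,p in dict(k=k,d=d,b=b).items(): print(n,M@(p-o)[:2])
pt=onplane('top',260+250/4.4,130+245/4.4,.08); print('pointer tip (z~.08)',M@(pt-o)[:2])
cv2.imwrite('pics/d1.png',np.hstack([cv2.resize(cv2.imread('pics/top0.png')[178:226,296:344],None,fx=8,fy=8,interpolation=2),cv2.resize(cv2.imread('pics/scene0.png')[190:238,315:363],None,fx=8,fy=8,interpolation=2)]))
E
```

```text
(np.float64(355.8045977011494), np.float64(209.49425287356323), np.int64(87)) (np.float64(299.51428571428573), np.float64(187.4), np.int64(35)) (np.float64(325.3255813953488), np.float64(200.39147286821705), np.int64(5)) (np.float64(329.34393063583815), np.float64(209.17341040462426), np.int64(9))
knob plane [0.58294972 0.07327533 0.173     ] dial plane [ 0.51297276 -0.10101304  0.134     ]
knob tri (array([0.58372798, 0.07313381, 0.16874086]), np.float64(0.0008281742343241402))
dial tri (array([ 0.51454824, -0.10289836,  0.12815127]), np.float64(0.0036218685263701197))
brass [ 0.54968208 -0.00743126  0.08448388] 0.0027403786932751577
origin [0.56480644 0.06458524 0.055     ]
k [0.0199609  0.00250175]
d [-0.10157561 -0.14068374]
b [-0.03713769 -0.06352885]
pointer tip (z~.08) [ 0.01799448 -0.05274177]
```

View pics/d1.png

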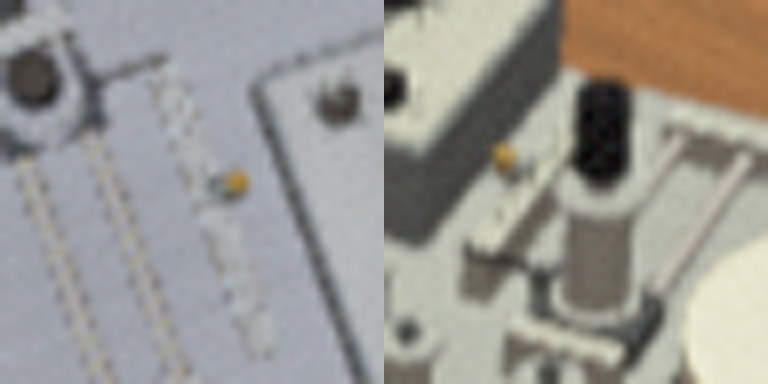

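```bash
python3 - <<'E'
from h import *
im=cv2.imread('pics/top0.png'); g=cv2.cvtColor(im,cv2.COLOR_BGR2GRAY)
s=cv2.resize(g[198:222,344:370],None,fx=8,fy=8,interpolation=2)
m=(s<110).astype(np.uint8); n,l,st,ct=cv2.connectedComponentsWithStats(m)
i=1+np.argmax(st[1:,4]); c=max(cv2.findContours((l==i).astype(np.uint8),0,1)[0],key=cv2.contourArea)
h=cv2.convexHull(c); (x,y),r=cv2.minEnclosingCircle(h); mo=cv2.moments(h)
f=lambda x,y:((x+.5)/8-.5+344,(y+.5)/8-.5+198)
cu=f(mo['m10']/mo['m00'],mo['m01']/mo['m00']); print('enc',f(x,y),r/8,'hull cen',cu,np.sqrt(mo['m00']/np.pi)/8)
z=.117; C=onplane('top',*cu,z); print('centre',C,onplane('top',*f(x,y),z))
# white line: bright pixels within 5.0px of the centre
yy,xx=np.mgrid[0:s.shape[0],0:s.shape[1]]; px,py=f(xx,yy); 
tc=proj('top',[C[0],C[1],.136]); print('top centre px',tc)
rr=np.hypot(px-tc[0],py-tc[1]); w=np.clip(s.astype(float)-90,0,None)*(rr<5)
q=((px*w).sum()/w.sum(),(py*w).sum()/w.sum()); Q=onplane('top',*q,.136); d=Q-C
a=np.arctan2(d[1],d[0]); print('white',q,d,'yaw',a,'value',.322+2.356-a)
o=np.mean([onplane('top',*c,.055)for c in [(227,178),(350,135),(381,215),(256,262)]],0)
# delay dial check: expected location from dial
Y=.322;D=C+np.array([.076*np.cos(Y)-.035*np.sin(Y),.076*np.sin(Y)+.035*np.cos(Y),0]);D[2]=.111; print('delay expected px',proj('top',D),'seen ~',260+344/4.4,130+267/4.4)
print(g[202:218,349:364])
E
```

```text
enc (356.21631622314453, 209.18884944915771) 6.194010257720947 hull cen (356.11524525707034, 209.2284173190399) 5.938036736398003
centre [ 0.51495298 -0.10347707  0.117     ] [ 0.51507111 -0.10380476  0.117     ]
top centre px [356.61550537 208.80270944]
white (np.float64(358.80784976860093), np.float64(206.5360374391836)) [ 0.00698039 -0.00716861  0.019     ] yaw -0.7987005073877634 value 3.4767005073877635
delay expected px [337.57369774 190.9287465 ] seen ~ 338.1818181818182 190.6818181818182
[[180 178 176 177 141 166 179 175 151 168 175 167 156 168 176]
 [177 166 174 174 139 146 152 151 149 150 150 148 153 170 174]
 [178 158 173 160 109  86  72  72  73  78  93 131 159 175 170]
 [181 176 163 125  82  65  64  63  49  60 103 141 134 165 162]
 [177 167 120  75  65  68  64  60  58  99 140 129  92 157 152]
 [173 138  86  61  66  68  62  56  87 141 133  83  68 141 167]
 [177 118  72  67  65  61  58  62  91 123  83  53  62 112 163]
 [176 117  71  65  67  52  61  66  64  64  53  57  65 113 158]
 [164 123  78  65  57  57  63  60  49  50  61  64  69 116 167]
 [157 124  75  53  53  66  59  53  48  62  66  61  68 131 169]
 [176 153  98  49  53  58  51  49  63  63  66  64  83 140 158]
 [179 169 138  81  42  46  52  59  63  67  68  89 128 161 151]
 [170 165 171 136  99  62  60  60  63  66  80 135 166 175 169]
 [165 172 178 173 150 121 116 101 110 111 126 166 177 173 173]
 [176 178 176 168 155 172 173 163 164 169 173 175 172 172 174]
 [176 176 175 151 156 174 176 176 179 171 173 176 175 176 173]]
```

Emit:
{"op": "jog_arm", "data": {"increments": [[[-0.98,0.86,0],[0,0,0],60],[[-0.98,0.86,0],[0,0,0],60],[[-0.98,0.86,0],[0,0,0],60],[[-0.98,0.86,0],[0,0,0],60],[[-0.98,0.86,0],[0,0,0],60],[[-0.98,0.86,0],[0,0,0],60],[[-0.98,0.86,0],[0,0,0],60],[[-0.98,0.86,0],[0,0,0],60],[[-0.98,0.86,0],[0,0,0],60]]}}

```text
t: 1.0
position: [0.3842, -0.3633, 0.231]
eef_rot: [-0.19, 0.982, 0.0, -0.0]
contact_force: [0.3, -0.8, 0.4]
width: 0.699
finger_force: 0.0
```

Emit:
{"op": "jog_arm", "data": {"increments": [[[-0.97,0.856,0],[0,0,0],50],[[-0.97,0.856,0],[0,0,0],50],[[-0.97,0.856,0],[0,0,0],50],[[-0.97,0.856,0],[0,0,0],50],[[-0.97,0.856,0],[0,0,0],50],[[-0.97,0.856,0],[0,0,0],50],[[-0.97,0.856,0],[0,0,0],50],[[-0.97,0.856,0],[0,0,0],50],[[-0.97,0.856,0],[0,0,0],50]]}}

```text
t: 1.9
position: [0.515, -0.1033, 0.2311]
eef_rot: [-0.19, 0.982, 0.0, -0.0]
contact_force: [0.3, -0.9, 0.3]
width: 0.589
finger_force: 0.0
```

Emit:
{"op": "jog_arm", "data": {"increments": [[[0,0,0.38],[0,0,8.46],50],[[0,0,0.38],[0,0,8.46],50],[[0,0,0.38],[0,0,8.46],50],[[0,0,0.38],[0,0,8.46],45],[[0,0,0.38],[0,0,8.46],45],[[0,0,0.38],[0,0,8.46],45],[[0,0,0.38],[0,0,8.46],45],[[0,0,0.38],[0,0,8.46],45],[[0,0,0],[0,0,0],45]]}}

```text
t: 2.8
position: [0.5137, -0.1046, 0.1538]
eef_rot: [0.39, 0.921, -0.001, -0.001]
contact_force: [-0.1, 0.3, 0.5]
width: 0.526
finger_force: 0.0
```

```bash
python3 - <<'E'
from h import *
a=snap('top','t1')[160:260,290:400]; b=snap('scene','s1')[140:240,270:380]
cv2.imwrite('pics/e1.png',np.hstack([cv2.resize(x,(400,364),interpolation=2) for x in (a,b)]))
from scipy.spatial.transform import Rotation as R
s=env.read_state(); print(R.from_quat(s['eef_rot']).as_matrix(), s['position'],s['qpos'],s['contact_force'])
E
```

```text
[[-7.00303264e-01  7.13845262e-01 -5.30288913e-04]
 [ 7.13845422e-01  7.00303273e-01 -1.99042018e-04]
 [ 2.29277860e-04 -5.17934087e-04 -9.99999840e-01]] [ 0.51469387 -0.1046736   0.15531184] [ 1.73264643e-01  1.78535692e-01 -4.22712732e-01  1.26845465e-04
 -9.70104570e-01 -2.53910670e+00] [-0.98915901 -0.63508253  0.00275061]
```

View pics/e1.png

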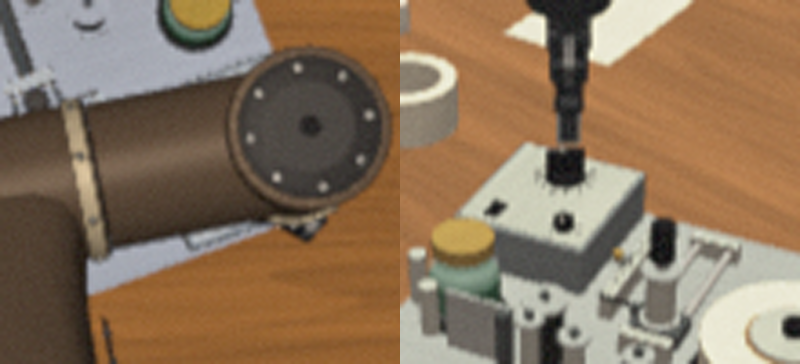

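The picture shows the fingers directly above the dial in the scene view (crop 567,120, over the dial at 565,165). I'll descend and grip.

Emit:
{"op": "jog_arm", "data": {"increments": [[[0,0,0.4],[0,0,0],45],[[0,0,0.4],[0,0,0],45],[[0,0,0.4],[0,0,0],45],[[0,0,0.35],[0,0,0],45],[[0,0,0],[0,0,0],30],[[0,0,0],[0,0,0],20],[[0,0,0],[0,0,0],6],[[0,0,0],[0,0,0],6],[[0,0,0],[0,0,0],6],[[0,0,0],[0,0,0],6]], "squeeze": 25}}

```text
t: 3.9
position: [0.5163, -0.1036, 0.1169]
eef_rot: [0.389, 0.921, 0.001, 0.001]
contact_force: [3.7, 5.3, -4.5]
width: 0.111
finger_force: 29.0
```

Emit:
{"op": "jog_arm", "data": {"increments": [[[0,0.03,0],[0,0,-4],6],[[0,0,0],[0,0,-8],6],[[0,0,0],[0,0,-8],6],[[0,0,0],[0,0,-8],6],[[0,0,0],[0,0,-8],6],[[0,0,0],[0,0,-8],6],[[0,0,0],[0,0,-8],6],[[0,0,0],[0,0,-8],6],[[0,0,0],[0,0,0],6]]}}

```text
t: 4.8
position: [0.5159, -0.1053, 0.117]
eef_rot: [-0.126, 0.992, -0.001, 0.0]
contact_force: [2.5, -9.3, -4.7]
width: 0.113
finger_force: 29.0
```

Emit:
{"op": "jog_arm", "data": {"increments": [[[-0.03,-0.04,0],[0,0,-4],6],[[0,0,0],[0,0,-8],6],[[0,0,0],[0,0,-8],6],[[0,0,0],[0,0,-8],6],[[0,0,0],[0,0,-8],6],[[0,0,0],[0,0,-8],6],[[0,0,0],[0,0,-8],6],[[0,0,0],[0,0,-6],6],[[0,0,0],[0,0,0],6],[[0,0,0],[0,0,0],6]]}}

```text
t: 5.8
position: [0.5172, -0.1066, 0.117]
eef_rot: [-0.589, 0.808, -0.001, -0.0]
contact_force: [4.1, -11.3, -7.0]
width: 0.111
finger_force: 28.7
```

```bash
python3 - <<'E'
from h import *
from scipy.spatial.transform import Rotation as R
s=env.read_state(); M=R.from_quat(s['eef_rot']).as_matrix(); c=np.arctan2(M[1,1],M[0,1]); print(M[:2,:2],c,s['qpos'],s['position'])
b=c-np.pi/2; print('bar yaws',b,b+np.pi,'target',.322+2.356-1.414)
E
```

```text
[[-0.30526666 -0.95226574]
 [-0.95226536  0.30526295]] 2.8313773821757 [ 0.17035491  0.22404082 -0.46725975  0.00325295 -0.87841359 -0.48264724] [ 0.51718458 -0.10659731  0.11698326]
bar yaws 1.2605810553808032 4.402173708970596 target 1.264
```

Emit:
{"op": "jog_arm", "data": {"increments": [[[0,0,0],[0,0,0],40],[[0,0,0],[0,0,0],40],[[0,0,0],[0,0,0],40],[[0,0,-0.5],[0,0,0],40],[[0,0,-1],[0,0,0],40],[[0,0,-1],[0,0,0],40],[[0,0,-1],[0,0,-7.24],60],[[0,0,0],[0,0,-7.24],60],[[0,0,0],[0,0,-7.24],60],[[0,0,0],[0,0,-7.24],60]]}}

```text
t: 6.8
position: [0.5165, -0.1047, 0.2055]
eef_rot: [0.774, -0.633, 0.001, -0.001]
contact_force: [0.1, 0.1, -0.3]
width: 0.698
finger_force: 0.0
```

Emit:
{"op": "jog_arm", "data": {"increments": [[[0,0,0],[0,0,-7.24],60],[[-0.99,-0.79,0],[0,0,0],60],[[-0.99,-0.79,0],[0,0,0],60],[[-0.99,-0.79,0],[0,0,0],60],[[-0.99,-0.79,0],[0,0,0],60],[[-0.99,-0.79,0],[0,0,0],60],[[-0.99,-0.79,0],[0,0,0],60],[[0,0,0],[0,0,0],60],[[0,0,0],[0,0,0],60]]}}

```text
t: 7.7
position: [0.5819, 0.0742, 0.2047]
eef_rot: [0.811, -0.584, 0.0, -0.0]
contact_force: [0.5, -0.3, 0.5]
width: 0.702
finger_force: 0.0
```

```bash
python3 - <<'E'
from h import *
from scipy.spatial.transform import Rotation as R
a=snap('top','t2')[160:260,290:400]; b=snap('scene','s2')[140:240,270:380]
cv2.imwrite('pics/e2.png',np.hstack([cv2.resize(x,(400,364),interpolation=2) for x in (a,b)]))
s=env.read_state(); M=R.from_quat(s['eef_rot']).as_matrix(); print(M[:2,:2],s['qpos'],s['position'])
E
```

```text
[[ 0.31567584 -0.94886708]
 [-0.9488671  -0.31567583]] [ 4.58451048e-01  2.32625835e-01 -2.28594671e-01  3.33890791e-05
 -1.10938432e+00 -1.37297085e-01] [0.58161109 0.07313881 0.20458009]
```

View pics/e2.png

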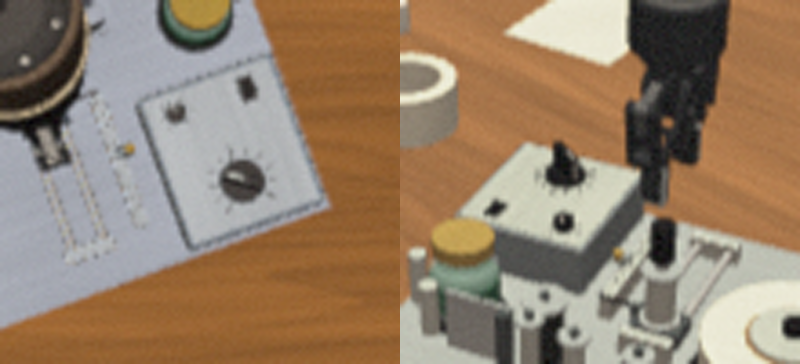

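The dial's line now points left and slightly up at crop (242,180), as expected for 3. The fingers straddle the knob. I'll measure the dial numerically, then descend.

```bash
python3 - <<'E'
from h import *
g=cv2.cvtColor(cv2.imread('pics/top_2.png' if 0 else 'pics/t2.png'),cv2.COLOR_BGR2GRAY)
C=np.array([.5155,-.104]);tc=proj('top',[*C,.136])
s=cv2.resize(g[198:222,344:370],None,fx=8,fy=8,interpolation=2)
yy,xx=np.mgrid[0:s.shape[0],0:s.shape[1]];px,py=(xx+.5)/8-.5+344,(yy+.5)/8-.5+198
w=np.clip(s.astype(float)-90,0,None)*(np.hypot(px-tc[0],py-tc[1])<5)
m=w>0; P=np.stack([px[m],py[m]]).T; W=np.array([onplane('top',*p,.136)[:2] for p in P]); ww=w[m]
mu=np.average(W,axis=0,weights=ww); ev=np.linalg.eigh(np.cov(W.T,aweights=ww)); d=ev[1][:,1]; d*=np.sign(d[1])
print('off',mu-C,'yaw off',np.arctan2(*(mu-C)[::-1]),'pca yaw',np.arctan2(d[1],d[0]),'target 1.264')
E
```

```text
off [0.00328083 0.00668884] yaw off 1.1147830155956353 pca yaw 1.771457068057122 target 1.264
```

Emit:
{"op": "jog_arm", "data": {"increments": [[[0,0,0.65],[0,0,0],60],[[0,0,0.65],[0,0,0],60],[[0,0,0.65],[0,0,0],60],[[0,0,0.6],[0,0,0],60],[[0,0,0],[0,0,0],40],[[0,0,0],[0,0,0],30],[[0,0,0],[0,0,0],15],[[0,0,0],[0,0,0],15],[[0,0,0],[0,0,0],15],[[0,0,0],[0,0,0],15]], "squeeze": 60}}

```text
t: 8.8
position: [0.5837, 0.0735, 0.1419]
eef_rot: [0.811, -0.585, 0.001, -0.002]
contact_force: [6.1, -2.1, -1.5]
width: 0.239
finger_force: 58.8
```

The grip width of 20 mm matches the knob. Before pulling, I'll check the dial angle again from averaged frames.

```bash
python3 - <<'E'
from h import *
g=np.mean([cv2.cvtColor(vision.camera('top'),cv2.COLOR_RGB2GRAY).astype(float) for _ in range(8)],0).astype(np.float32)
s=cv2.resize(g[196:224,342:372],None,fx=16,fy=16,interpolation=2); f=lambda x,y:((x+.5)/16-.5+342,(y+.5)/16-.5+196)
m=(s<110).astype(np.uint8); c=max(cv2.findContours(m,0,1)[0],key=cv2.contourArea); h=cv2.convexHull(c); mo=cv2.moments(h)
C=onplane('top',*f(mo['m10']/mo['m00'],mo['m01']/mo['m00']),.115); print('C',C)
yy,xx=np.mgrid[0:s.shape[0],0:s.shape[1]];px,py=f(xx,yy)
for C0 in (C[:2],np.array([.516,-.1055])):
  tc=proj('top',[*C0,.136])
  for r in (3.5,4.,4.5):
    w=np.clip(s-90,0,None)*(np.hypot(px-tc[0],py-tc[1])<r)
    mu=onplane('top',(px*w).sum()/w.sum(),(py*w).sum()/w.sum(),.136)[:2]; d=mu-C0; print(r,d,'yaw',np.arctan2(d[1],d[0]))
v=cv2.normalize(s,None,0,255,cv2.NORM_MINMAX).astype(np.uint8); cv2.imwrite('pics/f.png',v)
E
```

```text
C [ 0.51495495 -0.1038686   0.115     ]
3.5 [0.00287842 0.00604451] yaw 1.1263654427704222
4.0 [0.00310877 0.00688158] yaw 1.1464861999142013
4.5 [0.00326424 0.00744248] yaw 1.157466403211764
3.5 [0.00168183 0.00693095] yaw 1.3327431209710154
4.0 [0.0019379  0.00786536] yaw 1.3292242115963002
4.5 [0.00241567 0.00784756] yaw 1.2721764572562118
```

View pics/f.png

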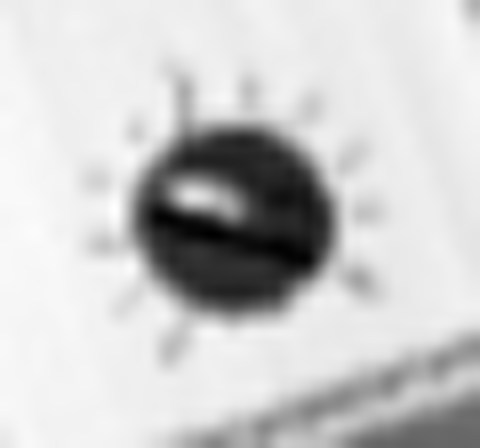

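The dial's line and the bar edge (slope about 17–21°) point at scale line 3, seen at (95,180) from the centre (about 18°). The dial is good, so I'll pull.

Emit:
{"op": "jog_arm", "data": {"increments": [[[0,0.2,0],[0,0,0],15],[[0,0.3,0],[0,0,0],15],[[0,0.3,0],[0,0,0],15],[[0,0.3,0],[0,0,0],15],[[0,0.3,0],[0,0,0],15],[[0,0.3,0],[0,0,0],15],[[0,0.3,0],[0,0,0],15],[[0,0.24,0],[0,0,0],15],[[0,0,0],[0,0,0],15],[[0,0,0],[0,0,0],15]], "squeeze": 60}}

```text
t: 10.2
position: [0.5319, 0.0561, 0.142]
eef_rot: [0.811, -0.585, 0.002, -0.003]
contact_force: [13.2, -2.8, -8.6]
width: 0.237
finger_force: 58.9
```

```bash
python3 - <<'E'
from h import *
def av(n): return np.mean([vision.camera(n)[:,:,::-1].astype(np.float32) for _ in range(6)],0).astype(np.uint8)
T,S=av('top'),av('scene'); cv2.imwrite('pics/T3.png',T); cv2.imwrite('pics/S3.png',S)
s=env.read_state();p=s['position'];d=p-np.array([.5837,.0735,.1419]);print(p,'pulled',-d[0]*.949-d[1]*.316,s['contact_force'],s['width'],s['finger_force'])
cv2.imwrite('pics/e3.png',np.hstack([cv2.resize(T[175:225,290:340],(400,400),interpolation=2),cv2.resize(S[190:240,310:360],(400,400),interpolation=2)]))
E
```

```text
[0.53211981 0.05618783 0.14193535] pulled 0.05442024515247433 [12.59942433 -2.98297802 -8.62373048] 0.23923408451478323 58.93959403038025
```

View pics/e3.png

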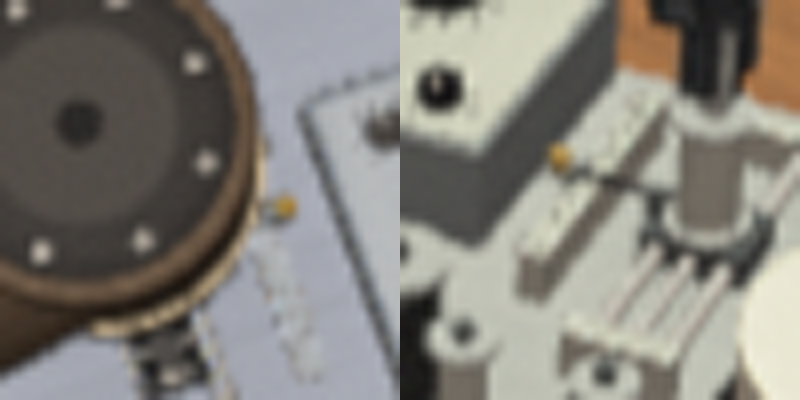

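The scene view shows the pointer (crop about 665,190 to 620,181) running into the dark tab and screw (560,157). I'll quantify the remaining offset.

```bash
python3 - <<'E'
from h import *
y=.324; ex=np.array([np.cos(y),np.sin(y)]); ey=np.array([-ex[1],ex[0]]); k=np.array([.5321,.0562])
f=lambda u,v:((u-400+.5)/8-.5+310,(v+.5)/8-.5+190)
for name,q in dict(screw=f(560,157),p_in=f(660,189),p_mid=f(635,184),tab=f(600,176)).items():
    for z in (.075,.08,.085,.09):
        d=onplane('scene',*q,z)[:2]-k; print(name,z,'x %.4f y %.4f'%(d@ex,d@ey))
q=(290+286/8-.5,175+206/8-.5)
for z in(.08,.085,.09): d=onplane('top',*q,z)[:2]-k; print('top screw',z,d@ex,d@ey)
S=cv2.imread('pics/S3.png')[200:224,322:352]; cv2.imwrite('pics/g.png',cv2.resize(S,None,fx=24,fy=24,interpolation=2))
E
```

```text
screw 0.075 x -0.0157 y -0.0719
screw 0.08 x -0.0093 y -0.0691
screw 0.085 x -0.0028 y -0.0663
screw 0.09 x 0.0037 y -0.0635
p_in 0.075 x -0.0132 y -0.0266
p_in 0.08 x -0.0067 y -0.0241
p_in 0.085 x -0.0003 y -0.0216
p_in 0.09 x 0.0062 y -0.0191
p_mid 0.075 x -0.0119 y -0.0370
p_mid 0.08 x -0.0055 y -0.0344
p_mid 0.085 x 0.0010 y -0.0319
p_mid 0.09 x 0.0074 y -0.0293
tab 0.075 x -0.0108 y -0.0519
tab 0.08 x -0.0043 y -0.0492
tab 0.085 x 0.0021 y -0.0466
tab 0.09 x 0.0085 y -0.0439
top screw 0.08 -0.003190187059517839 -0.06475614256734548
top screw 0.085 -0.003597423478164611 -0.06453853923594578
top screw 0.09 -0.004004659896811386 -0.06432093590454609
```

View pics/g.png

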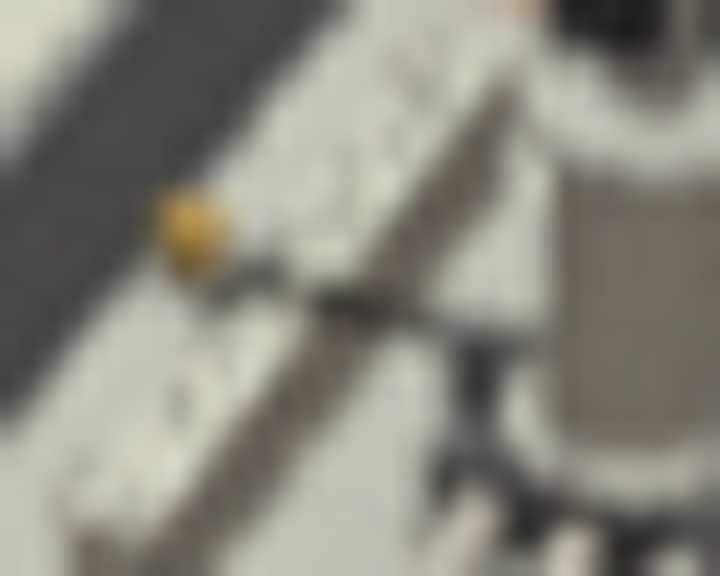

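The pointer line extrapolates to about (240,281) in this crop, on the tab centred near (240,278). The pointer stands higher than the tab, so allowing for parallax it is still 2–3 mm short, which agrees with the top-view estimate of about 3 mm. I'll nudge it 2.5 mm and hold.

Emit:
{"op": "jog_arm", "data": {"increments": [[[0,0.1,0],[0,0,0],15],[[0,0,0],[0,0,0],15],[[0,0,0],[0,0,0],15],[[0,0,0],[0,0,0],15],[[0,0,0],[0,0,0],15],[[0,0,0],[0,0,0],15],[[0,0,0],[0,0,0],15],[[0,0,0],[0,0,0],15],[[0,0,0],[0,0,0],15],[[0,0,0],[0,0,0],15]], "squeeze": 60}}

```text
t: 11.8
position: [0.5298, 0.0554, 0.1419]
eef_rot: [0.811, -0.585, 0.002, -0.002]
contact_force: [12.8, -3.4, -9.6]
width: 0.24
finger_force: 59.1
```

```bash
python3 - <<'E'
from h import *
s=env.read_state();p=s['position'];d=p-np.array([.5837,.0735,.1419]);print(p,'pulled',-d[0]*.949-d[1]*.316,s['contact_force'],s['finger_force'],s['qd'].round(3))
b=np.array([.5497,-.0074])-p[:2]; print('screw rel x', b@[np.cos(.324),np.sin(.324)])
env.close_job()
E
```

```text
[0.52982492 0.05540884 0.1419322 ] pulled 0.056844260517097296 [12.79746104 -3.39095016 -9.61660922] 59.06611740589142 [ 0.    -0.001 -0.     0.001 -0.001  0.001]
screw rel x -0.0011549096808233551
the job is handed in; nothing more can be done
```

The job is handed in with no verdict reported: speed dial at 3 (grip and pictures agree), fingers holding the dancer slide with about 59 N, and its pointer an estimated 1 mm from the tab's middle line.

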